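# Fetch the full objective case from the bottom tray and restack

## Task

One of the two identical closed cases in the bottom tray holds an objective: set the two upper trays aside on free bench (they may stand on each other), feel by lifting which case is the heavy one, and stand only that one upright on the middle of the round cotton pad, the empty one staying upright in its tray. Then nest the trays squarely again in their old order, the bottom one still where it stood and every metal mount in its own tray. Carry trays and cases level, put things down without dropping them, and do not shift the other things on the bench.

Things in the scene. Friction and masses are not known exactly. Their poses are not given: they have to be found in the camera images.
- tray_bottom: lowest of three alike open stacking trays of grey plastic, 150 (own x) x 130 (own y) x 77 mm, 0.28 kg empty. Origin: centre, level with the feet's undersides, z up. Inner floor 11 mm above origin. End walls (x = +-75, 4 mm thick) and 34 mm long corner returns are 77 mm high, the side walls between only 27. It stands on the bench, holds two cases, has a carrying rail like the others.
- tray_middle: second tray, same mould and origin, with two mounts. An aluminium carrying rail 14 mm wide (y) and 20 mm high runs along own x over the tray's middle from end wall to end wall, top 68 mm above the origin: grip it across, along own y, at its middle. Fingertips may go down to 30 mm above the origin (mounts reach up to 27).
- tray_top: uppermost tray, same mould, two mounts. Stacked, a tray's origin is 70 mm above that of the tray below, centred and parallel (either way round): its floor rests on the walls below; four tapered feet (7 mm long, 14 mm wide at root, 9 at tip) sit in the corners inside them with 2.5 mm play each way, 5 mm at the tips. Any tray stacks on any other or stands on the bench.
- case_p: one of two look-alike closed white objective cases, upright cylinders 38 mm in diameter, 57 mm tall; origin: centre of underside. One holds an objective (310 to 410 g), the other is empty (75 to 105 g): lift to tell. In the bottom tray, one each side of the rail, 36 mm off its centre line, up to 12 mm from the middle along it. Grip the upper half, fingers closing along tray x (only 10 mm between case and rail).
- case_q: one of two look-alike closed white objective cases, upright cylinders 38 mm in diameter, 57 mm tall; origin: centre of underside. One holds an objective (310 to 410 g), the other is empty (75 to 105 g): lift to tell. In the bottom tray, one each side of the rail, 36 mm off its centre line, up to 12 mm from the middle along it. Grip the upper half, fingers closing along tray x (only 10 mm between case and rail).
- mount_a: resin metal mount, a round puck lying flat; origin at the centre of its underside, z up. 30 mm wide, 16 mm high, in the middle tray.
- mount_b: resin metal mount, a round puck lying flat; origin at the centre of its underside, z up. 30 mm wide, 15 mm high, in the middle tray.
- mount_c: resin metal mount, a round puck lying flat; origin at the centre of its underside, z up. 30 mm wide, 14 mm high, in the top tray.
- mount_d: resin metal mount, a round puck lying flat; origin at the centre of its underside, z up. 25 mm wide, 15 mm high, in the top tray.
- lens_pad: round white cotton lens pad lying on the bench, about 84 x 98 mm, 10 mm high, does not shift; origin: centre of underside. Fixed round it: the bench's front edge at x = 0.38, the microscope over x > 0.52, y > 0.08 (eyepieces higher up from x = 0.43, y > 0.1), keyboard x > 0.75. The rubber mat ends at y = -0.17; to the right of it the bare bench is 2 mm lower.
- dropper_bottle: bystander: upright dropper bottle, 44 mm in diameter, 115 mm tall; origin at the centre of its underside.
- loupe: bystander: black stand loupe, 38 mm in diameter, 34 mm high; origin at the centre of its underside.
- tape_roll: bystander: roll of tape lying flat, 78 mm in diameter, 20 mm high; origin at the centre of its underside.
- marker: bystander: black marker lying on the bench, 14 x 136 x 16 mm, long along own y; origin at the centre of its underside.
- slide_box: bystander: closed box of slides, 63 (own x) x 84 (own y) x 34 mm; origin at the centre of its underside.

How it is judged (in metres and radians):
On the way, in this order (a step that is already met when the one before it is completed fails the run):
1. both upper trays set down level, clear of the bottom tray (horizontal distance between each of tray_middle, tray_top and tray_bottom above 0.13 m and linear speed of each of tray_middle, tray_top below 0.03 m/s and angle between each of tray_middle, tray_top's own z axis and vertical below 0.1 rad and not (height (world z) of tray_middle above 0.08 m) and not (height (world z) of tray_top above 0.08 m)), for 0.1 s.
2. the full case stands upright on the pad, let go (((horizontal distance between case_p and lens_pad below 0.025 m and angle between case_p's own z axis and vertical below 0.1 rad and height (world z) of case_p below 0.016 m and linear speed of case_p below 0.02 m/s and contact force between case_p and lens_pad above 2 N and contact force between the fingers and case_p below 0.05 N) or (horizontal distance between case_q and lens_pad below 0.025 m and angle between case_q's own z axis and vertical below 0.1 rad and height (world z) of case_q below 0.016 m and linear speed of case_q below 0.02 m/s and contact force between case_q and lens_pad above 2 N and contact force between the fingers and case_q below 0.05 N))), for 0.2 s.
At the end, for the whole second after the job is handed in: The full case stands upright within 25 mm of the pad's centre, the empty one upright in the bottom tray. Middle tray nested on bottom, top on middle (6 mm, 0.08 rad, either way round, 70 mm apart), mounts in their own trays, bottom tray within 30 mm of its start; all level, at rest (x of tray_middle in the frame of tray_bottom between -0.006 and 0.006 m and y of tray_middle in the frame of tray_bottom between -0.006 and 0.006 m and z of tray_middle in the frame of tray_bottom between 0.066 and 0.073 m and angle between the x axis of tray_middle and the x axis of tray_bottom, either way round below 0.08 rad and angle between each of tray_middle, tray_top, tray_bottom's own z axis and vertical below 0.05 rad and x of tray_top in the frame of tray_middle between -0.006 and 0.006 m and y of tray_top in the frame of tray_middle between -0.006 and 0.006 m and z of tray_top in the frame of tray_middle between 0.066 and 0.073 m and angle between the x axis of tray_top and the x axis of tray_middle, either way round below 0.08 rad and x of mount_a in the frame of tray_middle between -0.07 and 0.07 m and y of mount_a in the frame of tray_middle between -0.06 and 0.06 m and z of mount_a in the frame of tray_middle between 0.004 and 0.03 m and x of mount_b in the frame of tray_middle between -0.07 and 0.07 m and y of mount_b in the frame of tray_middle between -0.06 and 0.06 m and z of mount_b in the frame of tray_middle between 0.004 and 0.03 m and x of mount_c in the frame of tray_top between -0.07 and 0.07 m and y of mount_c in the frame of tray_top between -0.06 and 0.06 m and z of mount_c in the frame of tray_top between 0.004 and 0.03 m and x of mount_d in the frame of tray_top between -0.07 and 0.07 m and y of mount_d in the frame of tray_top between -0.06 and 0.06 m and z of mount_d in the frame of tray_top between 0.004 and 0.03 m and ((horizontal distance between case_p and lens_pad below 0.025 m and angle between each of case_p, case_q's own z axis and vertical below 0.1 rad and height (world z) of case_p below 0.016 m and linear speed of case_p below 0.02 m/s and contact force between case_p and lens_pad above 2 N and x of case_q in the frame of tray_bottom between -0.07 and 0.07 m and y of case_q in the frame of tray_bottom between -0.06 and 0.06 m and z of case_q in the frame of tray_bottom between 0.004 and 0.03 m) or (horizontal distance between case_q and lens_pad below 0.025 m and angle between each of case_q, case_p's own z axis and vertical below 0.1 rad and height (world z) of case_q below 0.016 m and linear speed of case_q below 0.02 m/s and contact force between case_q and lens_pad above 2 N and x of case_p in the frame of tray_bottom between -0.07 and 0.07 m and y of case_p in the frame of tray_bottom between -0.06 and 0.06 m and z of case_p in the frame of tray_bottom between 0.004 and 0.03 m)) and distance of tray_bottom from where it was at the start of the episode below 0.03 m and height (world z) of tray_bottom below 0.01 m and linear speed of each of tray_bottom, tray_middle, tray_top below 0.02 m/s); the robot touches nothing.
It fails at once if a tray is tipped by more than 0.4 rad, or a mount spills from its tray (angle between any of tray_bottom, tray_middle, tray_top's own z axis and vertical above 0.4 rad or distance between any of mount_a, mount_b and tray_middle above 0.1 m or distance between any of mount_c, mount_d and tray_top above 0.1 m).
It fails at once if a case is tipped by more than 0.5 rad (angle between any of case_p, case_q's own z axis and vertical above 0.5 rad).
It fails at once if a tray or case is let fall (faster than 0.6 m/s with no finger on it) ((linear speed of case_p above 0.6 m/s and contact force between the fingers and case_p below 0.05 N) or (linear speed of case_q above 0.6 m/s and contact force between the fingers and case_q below 0.05 N) or (linear speed of tray_middle above 0.6 m/s and contact force between the fingers and tray_middle below 0.05 N) or (linear speed of tray_top above 0.6 m/s and contact force between the fingers and tray_top below 0.05 N)).
It fails at once if a bystander is shifted by more than 20 mm (distance of any of dropper_bottle, loupe, tape_roll, marker, slide_box from where it was at the start of the episode above 0.02 m).
It also fails if it takes over 72 s, if anything falls off the work surface, if the arm or the gripper's body presses on something with over 40 N, if the wrist force passes 120 N, or if a joint passes its speed limit or range.

## Robot

A 7-joint arm with a two-finger parallel gripper is mounted at the origin on a cart in front of the work surface, level with it; the furniture and walls round the work are solid. World frame = base frame: x ahead of the robot, y to its left, z up, the work surface at z = 0. Lengths are in mm, angles in rad, forces in N, time in s.
With the tool pointing down it reaches from about 400 to 875 mm from the base axis. Payload 6.5 kg.
Tool frame: the origin (TCP) lies midway between the tips of the shut fingers; the grasp point (between the pads) lies 19 mm behind it; z points along the fingers, y is the line along which they close (so a half turn about z gives the same grasp; the last joint's range is limited). The gripper opens to 85 mm and grips with 20 to 120 N. Pads are 22 mm wide; open, the fingers measure 114 mm over their backs; the gripper's body (76 mm by 85 mm) begins 54 mm behind the grasp point. The pads swing forward as they close: fully open they stand 13 mm farther back than shut.
Start: joints at [1.271, 0.536, -0.004, 1.538, 0.003, 1.067, -0.071], TCP at [150.585, -632.309, 231.29] pointing down, gripper open.
Joint ranges: [-2.7, 2.7], [-0.37, 2.16], [-1.27, 1.26], [0.24, 2.4], [-1.31, 4.45], [0.19, 1.91], [-2.76, 2.76]. Speed limits (rad/s): [2.39, 2.39, 3.14, 3.14, 3.14, 3.14, 3.14].

## Interface

Orientations are given as a 3x3 rotation matrix whose columns are the frame's x, y, z axes.
In Python, from cell import arm gives the robot as it stands.
- The arm moves only by the tool send_rows, never from a script. Its argument "deltas" is text: rows parted by semicolons, each of 6 numbers parted by spaces: the shift along the world's x, y, z in units of 0.03 m (1.0 is 0.03 m), then the turn, a rotation vector about the world's x, y, z in units of 0.12 rad (1.0 is 0.12 rad). A call has 1 to 5 rows; each row shifts and turns the commanded pose from where the row before left it; what a row does not reach is not made up. A row lasts 1/12 s, in which the tool goes at most 41.7 mm and 7.16 degrees, less where a joint would pass 70% of its speed; a pose out of reach is approached as far as the arm can. A call with a number of a shift or a turn outside -1 to 1 is refused whole. A call with a gripper value outside its range is refused whole. "claw" is the closure, from -1 (fully open) to 1 (shut), so that 0 is half open, set as the call begins (left out, the last holds). The fingers move at their own pace and stop on an object; "squeeze" is the grip in N (left out, the last holds). Time passes only in rows, so rows that do not move let the fingers close. It gives the time, the measured TCP pose, the force, the opening and the grip force at its end, in the units of the state.
- arm.observe(): the state, without advancing time (a new reading comes with each control period).
- arm.get_image(name): name is "side" or "top"; returns a dict with "pixels" (400x640x3 uint8, blue, green, red), "z_map" (400x640 float32, mm along the optical axis (not along the pixel's ray), 0 where there is no reading), "mtx" (3x3 intrinsics, pixels), "world_to_cam" (4x4, takes a point from world to camera coordinates). Camera axes: x right, y up, looking along -z (the intrinsics and any distortion apply to the point x, -y, -z); pixel columns grow to the right and rows downward; lengths in mm; the calibration is good to about 2 mm. A picture is of the moment at which its call begins.
- arm.job_done(): hands the job in; it is judged then, once.
Trained networks look in a picture, given as the dict that the camera call returned (one of the last four; its "shot" number tells which), for a name from the list of things; names that differ only in an ending like _2 or _b are one class to them, and where a whole thing is asked for, a point or a joint stands for the part that bears it (a point fixed in the world has none). Each returns a list of dicts, best first, with "score" (0 to 1); they miss things now and then, are a little off and sometimes report something else, mostly with a low value. They report only what shows in the picture. A call takes as long as a camera call.
- arm.search_frame(label, picture): "xyz" ([x, y, z] in mm, in world coordinates, good to about 4 mm: the middle of the surface that is visible of it).
- arm.silhouettes(label, picture): "region" (400x640 bool, what is visible of it).
- arm.tip_of(label, picture): "xyz" ([x, y, z] in mm, in world coordinates, good to about 4 mm: a listed point, or the origin of a listed thing).
The state is a dict: "time_s": time; "joint_positions": joint angles; "dq": joint speeds; "effort": joint torques, N m; "position": TCP position; "orientation": TCP orientation; "force": force on the tool from outside, world axes, zero at the start; "ft_torque": the same for the moment, N m; "opening": finger opening in mm; "grasp_force": force on a finger pad.
Only numpy, scipy, OpenCV 4.12 (cv2) and the standard library are available. Lean on these libraries where they do the work, as an engineer would, in place of code of your own. Each camera call takes 0.05 s, during which the arm holds its last target. There are 200 camera calls.

## Working session

There is one attempt and no reset: what is moved stays moved. The work goes in short steps, Python scripts to look and compute and a tool call to move; the robot and the scene stay as the last step left them, time stands still between calls to the robot, and variables do not carry over. Pictures are saved under pics/ and viewed, at most 10 in all, crops included, and the job is handed in when it is done.

Besides the shell and the picture viewer there is one more tool, called after "Request:" as name(argument=value, ...) on one line, values as JSON. send_rows: Moves the arm, as the interface text tells. Shifts and turns lie within -1 to 1; 1 stands for 0.03 m of shift or 0.12 rad of turn. Its arguments: {"type":"object","properties":{"deltas":{"type":"string"},"claw":{"type":"number"},"squeeze":{"type":"number"}},"required":["deltas"]}

```bash
mkdir -p pics; cat > h.py <<'E'
import numpy as np, cv2
from cell import arm
def cloud(p):
    z=p["z_map"].astype(float); K=np.array(p["mtx"]); v,u=np.indices(z.shape)
    c=np.stack([(u-K[0,2])/K[0,0]*z,-(v-K[1,2])/K[1,1]*z,-z,np.ones_like(z)],-1)
    w=c@np.linalg.inv(np.array(p["world_to_cam"])).T
    w=w[...,:3]; w[z==0]=np.nan
    return w
E
python3 - <<'E'
from h import *
o=arm.observe(); print(o["time_s"],o["position"],np.round(o["orientation"],3).tolist(),o["opening"],o["force"])
t=arm.get_image("top"); s=arm.get_image("side")
cv2.imwrite("pics/t0.png",t["pixels"]); cv2.imwrite("pics/s0.png",s["pixels"])
for n in ["tray_top","tray_middle","tray_bottom","case_p","mount_c","lens_pad","dropper_bottle","loupe","tape_roll","marker","slide_box"]:
  for nm,p in(("t",t),("s",s)):
    r=arm.search_frame(n,p); print(n,nm,[(np.round(q["xyz"]).tolist(),round(q["score"],2)) for q in r[:3]], [(np.round(q["xyz"]).tolist(),round(q["score"],2)) for q in arm.tip_of(n,p)[:2]])
E
```

```text
0.0 [ 150.38126414 -631.68055375  230.38667836] [[0.973, 0.232, -0.001], [0.232, -0.973, 0.002], [-0.0, -0.002, -1.0]] 85.24317138229263 [0.84958804 0.11919721 0.30957366]
tray_top t [([524.0, -386.0, 148.0], 0.92), ([492.0, -30.0, 12.0], 0.29)] [([519.0, -386.0, 141.0], 0.64)]
tray_top s [([517.0, -403.0, 182.0], 0.81)] [([523.0, -383.0, 136.0], 0.91)]
tray_middle t [([521.0, -326.0, 96.0], 0.55)] [([536.0, -427.0, 148.0], 0.51)]
tray_middle s [([519.0, -432.0, 87.0], 0.71)] [([522.0, -387.0, 65.0], 0.74)]
tray_bottom t [([532.0, -328.0, 33.0], 0.6)] []
tray_bottom s [([497.0, -438.0, 19.0], 0.6)] [([520.0, -388.0, -3.0], 0.68)]
case_p t [] []
case_p s [([507.0, -439.0, 43.0], 0.73)] [([513.0, -423.0, 8.0], 0.69)]
mount_c t [([496.0, -338.0, 160.0], 0.76), ([536.0, -425.0, 163.0], 0.62)] [([538.0, -427.0, 146.0], 0.71)]
mount_c s [([480.0, -409.0, 91.0], 0.57), ([493.0, -346.0, 159.0], 0.57), ([536.0, -427.0, 161.0], 0.45)] [([534.0, -424.0, 148.0], 0.7), ([680.0, -373.0, -5.0], 0.64)]
lens_pad t [([489.0, -28.0, 13.0], 0.79)] [([491.0, -30.0, 2.0], 0.59)]
lens_pad s [([480.0, -32.0, 2.0], 0.81)] [([490.0, -28.0, -4.0], 0.82), ([567.0, -369.0, 81.0], 0.7)]
dropper_bottle t [([435.0, -211.0, 64.0], 0.54)] [([435.0, -211.0, 1.0], 0.61)]
dropper_bottle s [([432.0, -226.0, 43.0], 0.67)] [([433.0, -211.0, -7.0], 0.63)]
loupe t [([679.0, 2.0, 30.0], 0.77)] [([682.0, 0.0, 0.0], 0.82)]
loupe s [([675.0, -9.0, 21.0], 0.77)] [([681.0, 2.0, -2.0], 0.54)]
tape_roll t [([682.0, -370.0, 15.0], 0.69)] [([682.0, -373.0, 0.0], 0.96)]
tape_roll s [([676.0, -380.0, 10.0], 0.91)] [([680.0, -374.0, -4.0], 0.92)]
marker t [([708.0, -127.0, 14.0], 0.91)] [([707.0, -125.0, 4.0], 0.77)]
marker s [] [([515.0, -419.0, 8.0], 0.61)]
slide_box t [([688.0, -265.0, 29.0], 0.93), ([677.0, 0.0, 32.0], 0.24)] [([692.0, -266.0, -5.0], 0.91)]
slide_box s [([698.0, -293.0, 34.0], 0.9)] [([694.0, -262.0, 3.0], 0.97)]
```

View pics/t0.png

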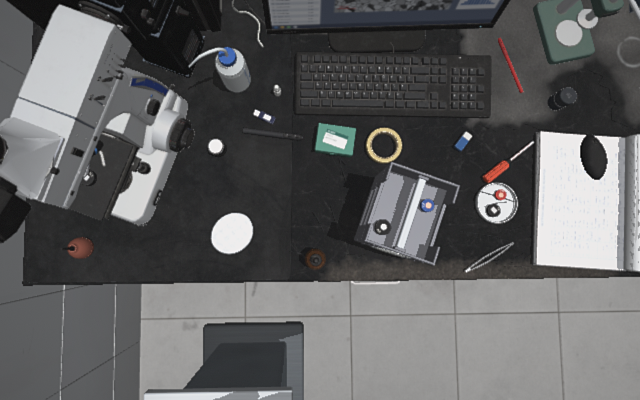

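```bash
cat >> h.py <<'E'
def trayfit(p,zlo,zhi,c,r=120):
    """rim/rail points by height band near c -> minAreaRect"""
    w=cloud(p); m=(w[...,2]>zlo)&(w[...,2]<zhi)&(np.hypot(w[...,0]-c[0],w[...,1]-c[1])<r)
    return w[m]
E
python3 - <<'E'
from h import *
t=arm.get_image("top"); w=cloud(t)
for n,(lo,hi) in {"rim":(212,222),"rail":(202,211)}.items():
    m=(w[...,2]>lo)&(w[...,2]<hi)&(np.hypot(w[...,0]-521,w[...,1]+386)<120)
    q=w[m]; r=cv2.minAreaRect(q[:,:2].astype(np.float32)); print(n,len(q),r,np.median(q[:,2]))
# height histogram of tray area
q=w[np.hypot(w[...,0]-521,w[...,1]+386)<70]; print(np.histogram(q[:,2][~np.isnan(q[:,2])],bins=np.arange(140,230,4)))
# occupancy map of the bench: max height in 20mm cells
W=w.reshape(-1,3); W=W[~np.isnan(W[:,0])]
for x in range(380,820,20):
    print(x,' '.join('%4s'%( '' if not len(z) else int(np.nanmax(z))) for y in range(-700,120,25) for z in [W[(W[:,0]>=x)&(W[:,0]<x+20)&(W[:,1]>=y)&(W[:,1]<y+25),2]]))
E
```

```text
rim 463 ((518.1096801757812, -381.9814453125), (130.24249267578125, 150.263916015625), 69.97471618652344) 214.3544897197056
rail 783 ((517.863037109375, -381.3331298828125), (129.1537628173828, 153.82005310058594), 70.01787567138672) 205.63840074089921
(array([   9,  983, 1791,   90,   38,  261,  263,   39,    2,    6,    5,
          9,   37,   37,   35,  147,  452,   49,   21,    4,    0,    0]), array([140, 144, 148, 152, 156, 160, 164, 168, 172, 176, 180, 184, 188,
       192, 196, 200, 204, 208, 212, 216, 220, 224, 228]))
380    1    1    2    2    2    8   12    2    2    2    3    2    2    3    3    3    2    2    2    2    1    5    5    6    4    4    4    5    5    4    4    4    5
400   17    7    3    3   12   11   12    3    2    2    3    3    2    2    3    2    3    3   55   82   57    5    3    4    5    4    4    5    4    5    5    4    5
420   18    3    4    9   11    6    2    1    1         0  217  217    2    3    3    2    2   62  114   63    3    4    5    4    4    4    4    6    2    4    4    6
440   17    2    7    9    1    1    1    2    2       215  
[... 2450 characters left out ...]
   3   64  101  347  367
740    2    2    2   12   14   16   15   12   13   12   13   13   13   12   14   14   11   13   11   12    9    7   10   12   12    4    5    4    4    4   76  317  368
760    1    3    2   15   21   23   24   21   20   23   22   23   23   21   23   22   22   21   20   23   21   11    3    4    9    3    4    3    5    4   45  368  368
780    3    3    3   16   23   24   24   20   24   24   23   24   24   25   24   25   23   24   24   23   23   13   35    5    4    6    3    4    4    5   38  368  369
800    8    3    3   20   24   25   25   22   19   25   25   25   26   25   24   25   26   26   26   25   25   17   44   18    4  116  144  185  185  167  401  404  381
```

The top view shows the stack at about (405,215) px with the rail running mostly along world x. The pad is at (232,233), the bottle at (314,258), the slide box at (335,138), the tape at (383,145) and the marker at (272,134). The rim fit is 130 × 150 mm at (518,-382), yaw -20°. The rail top is at about 206, so the tray origin sits at z≈-2 on bare bench. I'll set both upper trays aside near (570,-160) at the same yaw.

Request:
send_rows(deltas="0 0 1 0 0 -0.97; 0.8 0.5 0 0 0 -0.97; 0.94 0.64 0 0 0 -0.97; 0.94 0.64 0 0 0 -0.97; 0.94 0.64 0 0 0 -0.98", claw=0, squeeze=60)

```text
time_s: 2.77
position: [260.2, -558.9, 261.5]
orientation: [[0.937, -0.348, 0.0], [-0.348, -0.937, -0.0], [0.0, 0.0, -1.0]]
force: [0.5, -0.1, -0.9]
opening: 42.6
grasp_force: 0.0
```

Request:
send_rows(deltas="0.94 0.64 0 0 0 0; 0.94 0.64 0 0 0 0; 0.94 0.64 0 0 0 0; 0.94 0.64 0 0 0 0; 0.94 0.64 0 0 0 0")

```text
time_s: 3.18
position: [401.5, -462.6, 261.5]
orientation: [[0.94, -0.342, 0.0], [-0.342, -0.94, -0.0], [0.0, 0.0, -1.0]]
force: [1.4, -0.7, -0.7]
opening: 42.5
grasp_force: 0.0
```

Request:
send_rows(deltas="0.94 0.64 0 0 0 0; 0.94 0.64 0 0 0 0; 0.94 0.64 0 0 0 0; 0.6 0.4 0 0 0 0; 0 0 0 0 0 0")

```text
time_s: 3.6
position: [508.4, -388.6, 261.1]
orientation: [[0.943, -0.334, 0.003], [-0.334, -0.943, 0.003], [0.002, -0.004, -1.0]]
force: [-0.1, 0.6, -0.6]
opening: 42.6
grasp_force: 0.0
```

```bash
python3 - <<'E'
from h import *
w=cloud(arm.get_image("side"))
o=arm.observe(); print(o["time_s"],o["position"],np.round(o["orientation"],3).tolist())
a=np.radians(-20); ex=np.array([np.cos(a),np.sin(a)]); ey=np.array([-ex[1],ex[0]])
d=w[...,:2]-np.array([518,-382]); X=d@ex; Y=d@ey; Z=w[...,2]
m=(abs(X)<70)&(abs(Y)<20)&(Z>195)&(Z<212)
print(m.sum(), np.percentile(Y[m],[2,50,98]),np.percentile(Z[m],[5,50,95]))
for lo in range(-60,60,30):
    k=m&(X>lo)&(X<lo+30)&(Z>203); print(lo,k.sum(),np.percentile(Y[k],[3,97]) if k.sum() else '')
m=(abs(X)<90)&(abs(Y)<80)&(Z>211)&(Z<222); print(m.sum(),cv2.minAreaRect(w[m][:,:2].astype(np.float32)))
E
```

```text
3.65 [ 505.55997799 -391.19794977  261.09404561] [[0.941, -0.337, 0.001], [-0.337, -0.941, 0.001], [0.001, -0.002, -1.0]]
852 [-10.84523848  -6.15858104   4.73070069] [195.84386002 203.67369333 207.26463361]
-60 96 [-7.98987063  4.22113888]
-30 90 [-7.74970531  3.57418721]
0 88 [-7.5186984   4.29518442]
30 94 [-7.76537083  5.1106565 ]
454 ((518.84912109375, -383.2637939453125), (132.9293975830078, 150.01177978515625), 70.28033447265625)
```

Request:
send_rows(deltas="0.507 0.37 0 0 0 0; 0 0 -0.8 0 0 0; 0 0 -0.9 0 0 0; 0 0 -0.7 0 0 0; 0 0 -0.4 0 0 0")

```text
time_s: 4.07
position: [515.6, -383.4, 174.7]
orientation: [[0.939, -0.344, -0.004], [-0.344, -0.939, 0.001], [-0.004, 0.0, -1.0]]
force: [0.0, 0.5, 0.2]
opening: 43.1
grasp_force: 0.0
```

Request:
send_rows(deltas="0 0 0 0 0 0; 0 0 0 0 0 0; 0 0 0 0 0 0; 0 0 0 0 0 0; 0 0 0 0 0 0", claw=1, squeeze=60)

```text
time_s: 4.48
position: [518.4, -383.5, 178.4]
orientation: [[0.94, -0.342, 0.001], [-0.342, -0.94, -0.001], [0.002, 0.001, -1.0]]
force: [-0.7, 0.2, 0.5]
opening: 12.6
grasp_force: 60.5
```

Request:
send_rows(deltas="0 0 0.1 0 0 0; 0 0 0.2 0 0 0; 0 0 0.3 0 0 0; 0 0 0.5 0 0 0; 0 0 0 0 0 0")

```text
time_s: 4.9
position: [519.7, -384.2, 214.0]
orientation: [[0.94, -0.342, 0.005], [-0.342, -0.94, -0.003], [0.005, 0.001, -1.0]]
force: [0.5, -1.0, -2.1]
opening: 12.9
grasp_force: 60.0
```

Request:
send_rows(deltas="0.1 0.45 0 0 0 0; 0.2 0.85 0 0 0 0; 0.23 1 0 0 0 0; 0.23 1 0 0 0 0; 0.23 1 0 0 0 0")

```text
time_s: 5.32
position: [547.6, -251.5, 209.8]
orientation: [[0.94, -0.342, -0.001], [-0.342, -0.94, 0.001], [-0.001, -0.001, -1.0]]
force: [0.9, -0.3, -3.2]
opening: 13.1
grasp_force: 60.0
```

Request:
send_rows(deltas="0.23 1 0 0 0 0; 0.23 1 0 0 0 0; 0.2 0.7 -0.3 0 0 0; 0.15 0.3 -0.6 0 0 0; 0.13 0.13 -0.9 0 0 0")

```text
time_s: 5.73
position: [578.2, -155.9, 157.6]
orientation: [[0.941, -0.338, 0.005], [-0.338, -0.941, 0.001], [0.004, -0.003, -1.0]]
force: [0.1, -0.8, -3.1]
opening: 13.0
grasp_force: 60.1
```

Request:
send_rows(deltas="0 0 -0.9 0 0 0; 0 0 -0.9 0 0 0; 0 0 -0.6 0 0 0; 0 0 -0.3 0 0 0; 0 0 0 0 0 0")

```text
time_s: 6.15
position: [574.1, -158.8, 73.0]
orientation: [[0.94, -0.342, -0.004], [-0.342, -0.94, 0.001], [-0.005, 0.0, -1.0]]
force: [-1.2, -1.0, -2.9]
opening: 12.6
grasp_force: 60.0
```

```bash
python3 - <<'E'
from h import *
t=arm.get_image("top"); cv2.imwrite("pics/t1.png",cv2.resize(t["pixels"][80:320,180:500],(800,600)))
print(arm.observe()["position"])
E
```

```text
[ 575.31321143 -159.368201     74.67401429]
```

View pics/t1.png

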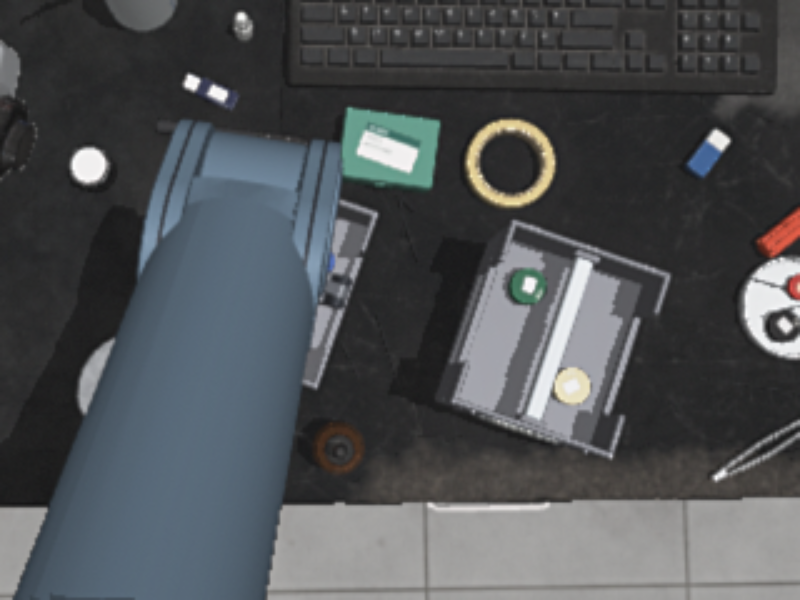

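The carried tray's corner at (378,212) clears the slide box at (390,150) and the bottle at (338,447). I'll lower it.

Request:
send_rows(deltas="0 0 -0.6 0 0 0; 0 0 -0.35 0 0 0; 0 0 -0.15 0 0 0; 0 0 -0.06 0 0 0; 0 0 0 0 0 0")

```text
time_s: 6.62
position: [576.1, -160.1, 40.9]
orientation: [[0.94, -0.342, 0.0], [-0.342, -0.94, -0.0], [0.0, -0.0, -1.0]]
force: [0.5, -0.1, -2.8]
opening: 12.9
grasp_force: 60.0
```

Request:
send_rows(deltas="0 0 -0.04 0 0 0; 0 0 0 0 0 0; 0 0 0 0 0 0; 0 0 0 0 0 0")

```text
time_s: 6.95
position: [576.5, -160.5, 40.2]
orientation: [[0.94, -0.343, 0.001], [-0.343, -0.94, -0.0], [0.001, -0.0, -1.0]]
force: [-0.6, -1.0, 5.3]
opening: 13.3
grasp_force: 61.2
```

Request:
send_rows(deltas="0 0 0 0 0 0; 0 0 0 0 0 0; 0 0 0 0 0 0; 0 0 0.3 0 0 0; 0 0 0.8 0 0 0", claw=0)

```text
time_s: 7.37
position: [573.4, -159.4, 70.2]
orientation: [[0.94, -0.342, -0.006], [-0.342, -0.94, 0.001], [-0.006, 0.001, -1.0]]
force: [-0.4, -0.3, 0.1]
opening: 42.9
grasp_force: 0.0
```

Request:
send_rows(deltas="0 0 1 0 0 0; 0 0 1 0 0 0; 0 0 0.9 0 0 0; -0.1 -0.5 0 0 0 0; 0 0 0 0 0 0")

```text
time_s: 7.78
position: [573.6, -178.3, 161.9]
orientation: [[0.939, -0.345, 0.004], [-0.345, -0.939, -0.003], [0.005, 0.001, -1.0]]
force: [0.1, -1.0, -0.2]
opening: 43.0
grasp_force: 0.0
```

```bash
cat >> h.py <<'E'
def fit(w,c,z0,tag="",half=(75,65)):
    """tray pose from rim (z0+77) and rail (z0+68)"""
    m=(np.hypot(w[...,0]-c[0],w[...,1]-c[1])<115)&(abs(w[...,2]-z0-77)<5)
    q=w[m]; r=cv2.minAreaRect(q[:,:2].astype(np.float32)) if len(q)>5 else None
    print(tag,"rim",len(q),r)
    a=np.radians(-20); ex=np.array([np.cos(a),np.sin(a)]); ey=np.array([-ex[1],ex[0]])
    d=w[...,:2]-np.array(c); X=d@ex; Y=d@ey; Z=w[...,2]
    k=(abs(X)<65)&(abs(Y)<20)&(Z>z0+64)&(Z<z0+72)
    if k.sum()>20:
        p=np.polyfit(X[k],Y[k],1); print("  rail n",k.sum(),"Y0 %.1f dyaw %.2fdeg"%(p[1],np.degrees(p[0])),np.percentile(Y[k],[3,97]),"Xspan",np.percentile(X[k],[1,99]),"z",np.median(Z[k]),"ymid->",np.array(c)+p[1]*ey)
E
python3 - <<'E'
from h import *
o=arm.observe(); print(o["time_s"],o["position"])
t=cloud(arm.get_image("top")); s=cloud(arm.get_image("side"))
fit(t,(518,-383),68,"t mid"); fit(s,(518,-383),68,"s mid")
fit(t,(576,-160),0,"t top"); fit(s,(576,-160),0,"s top")
E
```

```text
7.7833 [ 573.60697976 -178.27701813  161.90951256]
t mid rim 446 ((517.71435546875, -382.7420654296875), (130.520751953125, 150.06822204589844), 70.03251647949219)
  rail n 473 Y0 0.6 dyaw 0.09deg [-6.10261352  7.12186199] Xspan [-63.64548823  63.91014323] z 135.21291504911892 ymid-> [ 518.2088476  -382.42619595]
s mid rim 492 ((518.63720703125, -384.41180419921875), (132.10830688476562, 149.98300170898438), 69.86988830566406)
  rail n 446 Y0 -2.8 dyaw 0.13deg [-7.62707349  4.69972251] Xspan [-63.87244493  63.70385584] z 135.48742034535124 ymid-> [ 517.0405023  -385.63619827]
t top rim 7 ((616.7266845703125, -244.19332885742188), (1.3120779991149902, 15.274447441101074), 70.87836456298828)
s top rim 188 ((577.2241821289062, -161.22491455078125), (134.3224334716797, 150.00936889648438), 70.19916534423828)
  rail n 210 Y0 -3.5 dyaw -0.27deg [-9.72406026  4.8000036 ] Xspan [-63.99656605  64.38649868] z 66.74374187739113 ymid-> [ 574.79612724 -163.30761323]
```

Request:
send_rows(deltas="-0.26 -0.98 0 0 0 0; -0.26 -0.98 0 0 0 0; -0.26 -0.98 0 0 0 0; -0.26 -0.98 0 0 0 0; -0.26 -0.98 0 0 0 0")

```text
time_s: 8.3
position: [533.0, -321.9, 157.9]
orientation: [[0.94, -0.341, -0.002], [-0.341, -0.94, 0.002], [-0.003, -0.001, -1.0]]
force: [0.3, -0.7, -0.8]
opening: 42.7
grasp_force: 0.0
```

Request:
send_rows(deltas="-0.26 -0.98 0 0 0 0; -0.2 -0.8 0 0 0 0; -0.07 -0.25 0 0 0 0; 0 0 0 0 0 0; 0 0 0 0 0 0")

```text
time_s: 8.72
position: [518.2, -381.1, 158.3]
orientation: [[0.94, -0.342, -0.001], [-0.342, -0.94, 0.002], [-0.002, -0.002, -1.0]]
force: [0.0, 1.6, 0.4]
opening: 42.6
grasp_force: 0.0
```

Request:
send_rows(deltas="0 0 -0.6 0 0 0; 0 0 -0.7 0 0 0; 0 0 -0.433 0 0 0; 0 0 0 0 0 0; 0 0 0 0 0 0")

```text
time_s: 9.13
position: [518.3, -381.1, 106.7]
orientation: [[0.94, -0.34, -0.001], [-0.34, -0.94, 0.002], [-0.002, -0.001, -1.0]]
force: [0.3, -0.3, -0.6]
opening: 42.8
grasp_force: 0.0
```

Request:
send_rows(deltas="0 0 0 0 0 0; 0 0 0 0 0 0; 0 0 0 0 0 0; 0 0 0 0 0 0", claw=1)

```text
time_s: 9.47
position: [518.9, -383.5, 108.7]
orientation: [[0.94, -0.342, 0.002], [-0.342, -0.94, -0.001], [0.002, 0.0, -1.0]]
force: [-0.2, 0.5, 5.3]
opening: 12.9
grasp_force: 59.4
```

Request:
send_rows(deltas="0 0 0.1 0 0 0; 0 0 0.2 0 0 0; 0 0 0.4 0 0 0; 0 0 0.8 0 0 0; 0 0 0 0 0 0")

```text
time_s: 9.88
position: [520.2, -384.7, 157.1]
orientation: [[0.939, -0.343, 0.006], [-0.343, -0.939, -0.004], [0.007, 0.002, -1.0]]
force: [1.4, -0.7, -2.0]
opening: 12.9
grasp_force: 58.7
```

Request:
send_rows(deltas="0.1 0.45 0 0 0 0; 0.22 0.85 0 0 0 0; 0.26 1 0 0 0 0; 0.26 1 0 0 0 0; 0.26 1 0 0 0 0")

```text
time_s: 10.3
position: [550.6, -251.6, 151.6]
orientation: [[0.94, -0.342, -0.001], [-0.342, -0.94, 0.001], [-0.001, -0.001, -1.0]]
force: [0.8, -0.1, -2.8]
opening: 13.0
grasp_force: 58.7
```

Request:
send_rows(deltas="0.26 1 0 0 0 0; 0.26 1 0 0 0 0; 0.2 0.7 0 0 0 0; 0.1 0.35 0 0 0 0; 0.013 0.077 0 0 0 0")

```text
time_s: 10.72
position: [576.3, -156.4, 151.8]
orientation: [[0.941, -0.338, -0.001], [-0.338, -0.941, 0.002], [-0.001, -0.002, -1.0]]
force: [-0.3, -0.3, -2.4]
opening: 13.4
grasp_force: 58.8
```

Request:
send_rows(deltas="0 0 -0.3 0 0 0; 0 0 -0.4 0 0 0; 0 0 -0.2 0 0 0; 0 0 0 0 0 0; 0 0 0 0 0 0")

```text
time_s: 11.13
position: [575.0, -161.4, 124.3]
orientation: [[0.939, -0.344, -0.002], [-0.344, -0.939, -0.0], [-0.002, 0.001, -1.0]]
force: [0.3, 0.6, -2.6]
opening: 13.1
grasp_force: 58.8
```

```bash
python3 - <<'E'
from h import *
s=arm.get_image("side"); w=cloud(s)
o=arm.observe(); print(o["time_s"],o["position"],o["force"],np.round(o["orientation"],3).tolist())
fit(w,(576,-160),o["position"][2]-39.3,"s mid"); fit(w,(576,-160),0,"s top")
fit(w,(518,-383),-2,"bottom")
cv2.imwrite("pics/s2.png",s["pixels"])
E
```

```text
11.1833 [ 575.58882067 -161.17350679  124.91622253] [ 0.23055169 -0.08966432 -2.05911238] [[0.939, -0.344, -0.001], [-0.344, -0.939, -0.0], [-0.001, 0.0, -1.0]]
s mid rim 207 ((574.7677001953125, -163.28195190429688), (133.80963134765625, 149.7032470703125), 69.25923919677734)
  rail n 155 Y0 -5.1 dyaw 0.51deg [-18.13615863   3.13530727] Xspan [-63.28739274  64.75630972] z 151.40365779519522 ymid-> [ 574.2567574  -164.78951969]
s top rim 84 ((559.6300659179688, -210.2827911376953), (30.69291877746582, 149.68971252441406), 70.71431732177734)
bottom rim 484 ((519.4569091796875, -384.02557373046875), (133.79794311523438, 149.88308715820312), 69.94461822509766)
  rail n 467 Y0 -2.1 dyaw 0.06deg [-8.60987518 17.76672048] Xspan [-64.30820775  62.50964861] z 65.44388905469435 ymid-> [ 517.29464694 -384.93794161]
```

View pics/s2.png

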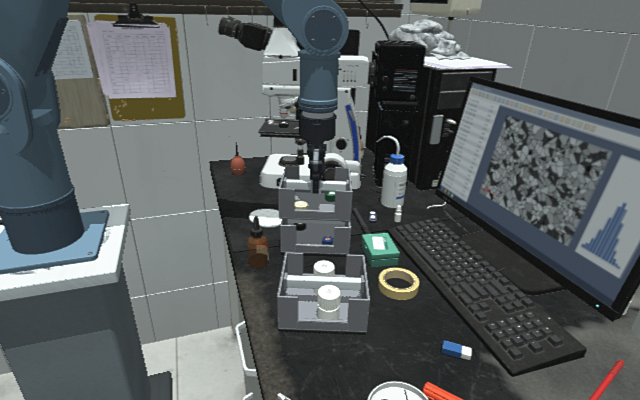

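The side view shows the middle tray held above the top tray at about (315,200) px. The two cases stand in the bottom tray at (325,268) and (330,300). I'll nudge 1 mm and lower.

Request:
send_rows(deltas="0.03 0.04 -0.2 0 0 0; 0 0 -0.15 0 0 0; 0 0 -0.1 0 0 0; 0 0 0 0 0 0; 0 0 0 0 0 0")

```text
time_s: 11.6
position: [576.8, -159.0, 111.7]
orientation: [[0.94, -0.342, -0.0], [-0.342, -0.94, 0.0], [-0.0, 0.0, -1.0]]
force: [0.0, -0.2, -2.3]
opening: 12.9
grasp_force: 58.8
```

Request:
send_rows(deltas="0 0 -0.06 0 0 0; 0 0 -0.04 0 0 0; 0 0 0 0 0 0; 0 0 0 0 0 0")

```text
time_s: 11.93
position: [577.2, -159.0, 110.2]
orientation: [[0.939, -0.343, 0.001], [-0.343, -0.939, 0.0], [0.001, -0.0, -1.0]]
force: [-3.4, -0.0, 8.3]
opening: 12.9
grasp_force: 60.7
```

Request:
send_rows(deltas="0 0 0 0 0 0; 0 0 0 0 0 0; 0 0 0 0 0 0; 0 0 0.3 0 0 0; 0 0 0.7 0 0 0", claw=0)

```text
time_s: 12.35
position: [575.0, -158.5, 137.1]
orientation: [[0.94, -0.342, -0.005], [-0.342, -0.94, 0.001], [-0.005, 0.001, -1.0]]
force: [-0.2, -1.0, 0.2]
opening: 42.7
grasp_force: 0.0
```

Request:
send_rows(deltas="0 0 0.9 0 0 0; 0 0 0.8 0 0 0; -0.15 -0.6 0 0 0 0; -0.15 -0.6 0 0 0 0; 0 0 0 0 0 0", claw=-1)

```text
time_s: 12.77
position: [566.9, -199.9, 191.1]
orientation: [[0.938, -0.347, 0.001], [-0.347, -0.938, -0.003], [0.002, 0.003, -1.0]]
force: [-0.0, -0.3, 0.1]
opening: 85.1
grasp_force: 0.0
```

```bash
python3 - <<'E'
from h import *
T=arm.get_image("top"); S=arm.get_image("side"); t=cloud(T); s=cloud(S)
o=arm.observe(); print(o["time_s"],o["position"])
fit(t,(576,-160),70,"t mid"); fit(s,(576,-160),70,"s mid"); fit(s,(576,-160),0,"s top"); fit(t,(518,-383),-2,"t bot"); fit(s,(518,-383),-2,"s bot")
a=np.radians(-20); ex=np.array([np.cos(a),np.sin(a)]); ey=np.array([-ex[1],ex[0]])
for n,w in(("t",t),("s",s)):
  d=w[...,:2]-np.array([518,-383]); X=d@ex; Y=d@ey; Z=w[...,2]
  for sg in(1,-1):
    k=(abs(X)<45)&(abs(sg*Y-36)<25)&(Z>61)&(Z<72)
    if k.sum()>8:
      c,r=cv2.minEnclosingCircle(w[k][:,:2].astype(np.float32)); print(n,sg,k.sum(),c,r,"own",(np.array(c)-[518,-383])@ex,(np.array(c)-[518,-383])@ey,np.median(Z[k]))
  k=(np.hypot(w[...,0]-490,w[...,1]+30)<65)&(Z>7.5)&(Z<25); print(n,"pad",k.sum(),cv2.minAreaRect(w[k][:,:2].astype(np.float32)),np.median(Z[k]), w[k].mean(0))
E
```

```text
12.8667 [ 567.72463618 -195.70773685  190.27167893]
t mid rim 44 ((542.4407958984375, -80.62486267089844), (6.725451469421387, 33.71786880493164), 77.81555938720703)
s mid rim 227 ((576.660888671875, -160.71316528320312), (133.59454345703125, 149.7974090576172), 70.16056060791016)
  rail n 206 Y0 -2.5 dyaw -0.26deg [-8.10370217  4.22582069] Xspan [-63.84111561  63.08773548] z 136.58883923570284 ymid-> [ 575.12811795 -162.39547625]
s top rim 776 ((575.976806640625, -161.16799926757812), (133.9901580810547, 148.97329711914062), 70.48429107666016)
t bot rim 401 ((517.36865234375, -383.23388671875), (130.3797607421875, 151.8978271484375), 70.01325225830078)
  rail n 411 Y0 -0.0 dyaw -0.42deg [-6.88770846  6.65783711] Xspan [-63.73770735  63.28578986] z 65.41060821625479 ymid-> [ 517.99071282 -383.02551633]
s bot rim 485 ((519.5504150390625, -383.9655456542969), (133.6073455810547, 149.9480743408203), 69.83600616455078)
  rail n 470 Y0 -2.0 dyaw -0.03deg [-9.01989813 18.61515881] Xspan [-64.08448604  62.42630634] z 65.58095437735707 ymid-> [ 517.31725886 -384.87581587]
t 1 250 (530.2152709960938, -348.8892517089844) 19.048824310302734 own -0.18796300350954281 36.231487195398785 65.05160799201326
t -1 248 (514.5740966796875, -419.71343994140625) 19.095483779907227 own 9.337439921114496 -35.67107654123925 64.91702122695852
t pad 719 ((492.5174560546875, -17.999774932861328), (59.62211227416992, 92.03054809570312), 70.21255493164062) 9.392736540696433 [489.99570394 -22.58458236   9.58139459]
s 1 232 (538.2869873046875, -326.7060546875) 44.74167251586914 own -0.19013097595635542 59.83756331067697 65.43306566966478
s -1 287 (516.3577880859375, -421.2366027832031) 19.405065536499023 own 11.534513946786562 -36.49232303351668 65.38513650313797
s pad 315 ((482.0396728515625, -32.514076232910156), (84.36644744873047, 73.60053253173828), 76.76261901855469) 8.933622486796537 [486.92217314 -30.35643534   9.03908647]
```

```bash
python3 - <<'E'
from h import *
print(np.round(arm.observe()["joint_positions"],2))
P=arm.get_image("top"); 
r=arm.silhouettes("lens_pad",P); m=r[0]["region"].astype(np.uint8); print(r[0]["score"],m.sum())
w=cloud(P); k=(m>0)&~np.isnan(w[...,0]); q=w[k]; print(cv2.minAreaRect(q[:,:2].astype(np.float32)),q.mean(0),np.median(q[:,2]))
E
```

```text
[ 0.28  0.5  -0.03  1.71  0.02  0.93 -1.68]
0.61 833
((493.42413330078125, -15.295433044433594), (52.9483757019043, 92.41300201416016), 69.11155700683594) [490.36222358 -17.17427208   8.64006717] 8.647764026779669
```

Request:
send_rows(deltas="-0.18 -0.733 0 0 0 0.935; -0.18 -0.733 0 0 0 0.935; -0.18 -0.733 0 0 0 0.935; -0.18 -0.733 0 0 0 0.935; -0.18 -0.733 0 0 0 0.935", claw=-0.4)

```text
time_s: 13.38
position: [541.2, -304.6, 189.7]
orientation: [[0.976, 0.217, 0.0], [0.217, -0.976, 0.001], [0.0, -0.001, -1.0]]
force: [1.0, 0.2, -0.1]
opening: 59.7
grasp_force: 0.0
```

Request:
send_rows(deltas="-0.18 -0.733 0 0 0 0.935; -0.177 -0.732 0 0 0 0.935; 0 0 -0.4 0 0 0.935; 0 0 -0.4 0 0 0.935; 0 0 -0.4 0 0 0.935")

```text
time_s: 13.8
position: [530.7, -348.3, 153.4]
orientation: [[0.712, 0.702, 0.001], [0.702, -0.712, 0.001], [0.001, -0.0, -1.0]]
force: [-0.3, 1.2, -0.1]
opening: 60.2
grasp_force: 0.0
```

Request:
send_rows(deltas="0 0 -0.4 0 0 0.935; 0 0 -0.4 0 0 0.935; 0 0 -0.3 0 0 0.935; 0 0 0 0 0 0.935; 0 0 0 0 0 0")

```text
time_s: 14.22
position: [530.3, -347.6, 119.9]
orientation: [[0.337, 0.941, -0.001], [0.941, -0.337, 0.002], [0.001, -0.002, -1.0]]
force: [-0.2, 0.5, 0.5]
opening: 59.7
grasp_force: 0.0
```

```bash
python3 - <<'E'
from h import *
P=arm.get_image("top"); o=arm.observe(); print(o["time_s"],o["position"],np.round(o["orientation"],3).tolist(),o["opening"],o["force"],np.round(o["joint_positions"],2))
r=arm.silhouettes("lens_pad",P); m=r[0]["region"].astype(np.uint8); print(r[0]["score"],m.sum())
w=cloud(P); k=(m>0)&~np.isnan(w[...,0]); q=w[k]; print(cv2.minAreaRect(q[:,:2].astype(np.float32)),q.mean(0),np.median(q[:,2]))
cv2.imwrite("pics/t3.png",cv2.resize(P["pixels"][80:320,180:500],(800,600)))
E
```

```text
14.2667 [ 530.64593138 -347.85042925  120.47965308] [[0.343, 0.939, 0.0], [0.939, -0.343, 0.001], [0.001, -0.0, -1.0]] 60.2386792811602 [-0.19867186 -0.33449565  0.0383056 ] [ 0.75  0.67 -0.35  1.65  0.28  0.88 -0.06]
0.93 1336
((488.445556640625, -29.822689056396484), (83.65281677246094, 95.64102172851562), 49.28404235839844) [488.14976989 -29.97253111   8.4558131 ] 8.503350949754122
```

View pics/t3.png

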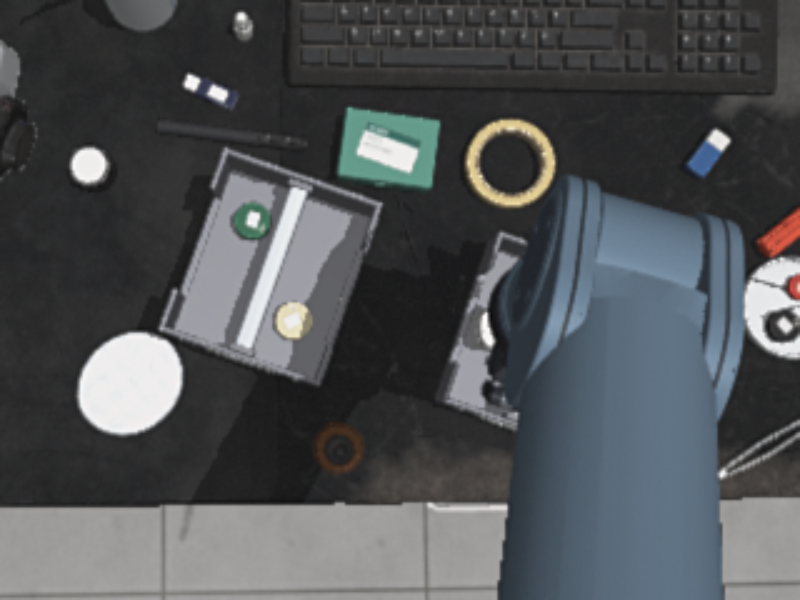

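The trays stand nested aside at (270,270) px, and the pad at (130,384) is fully visible with its centre at (489,-30). I'll grip the first case, at (530,-349).

Request:
send_rows(deltas="0 0 -0.8 0 0 0; 0 0 -0.9 0 0 0; 0 0 -0.8 0 0 0; 0 0 -0.45 0 0 0; 0 0 -0.14 0 0 0")

```text
time_s: 14.73
position: [529.1, -347.8, 26.0]
orientation: [[0.344, 0.939, -0.003], [0.939, -0.344, 0.002], [0.001, -0.003, -1.0]]
force: [-0.5, -0.2, -0.7]
opening: 59.7
grasp_force: 0.0
```

Request:
send_rows(deltas="0 0 0 0 0 0; 0 0 0 0 0 0; 0 0 0 0 0 0; 0 0 0 0 0 0; 0 0 0 0 0 0", claw=1, squeeze=40)

```text
time_s: 15.15
position: [531.0, -349.3, 29.3]
orientation: [[0.343, 0.939, 0.002], [0.939, -0.343, -0.001], [-0.0, 0.002, -1.0]]
force: [1.4, -0.1, 2.1]
opening: 37.4
grasp_force: 40.6
```

Request:
send_rows(deltas="0 0 0.1 0 0 0; 0 0 0.2 0 0 0; 0 0 0.2 0 0 0; 0 0 0 0 0 0; 0 0 0 0 0 0")

```text
time_s: 15.57
position: [530.5, -349.1, 43.7]
orientation: [[0.342, 0.94, 0.001], [0.94, -0.342, -0.001], [-0.0, 0.001, -1.0]]
force: [-0.2, 0.5, -3.6]
opening: 37.4
grasp_force: 40.4
```

Request:
send_rows(deltas="0 0 0 0 0 0; 0 0 0 0 0 0")

```text
time_s: 15.73
position: [529.9, -348.8, 42.8]
orientation: [[0.342, 0.94, -0.0], [0.94, -0.342, 0.0], [0.0, -0.001, -1.0]]
force: [-0.3, 0.3, -3.0]
opening: 37.7
grasp_force: 40.4
```

Request:
send_rows(deltas="0 0 0 0 0 0; 0 0 0 0 0 0")

```text
time_s: 15.9
position: [530.0, -348.8, 42.8]
orientation: [[0.342, 0.94, -0.0], [0.94, -0.342, 0.0], [0.0, -0.0, -1.0]]
force: [-0.1, 0.5, -3.0]
opening: 37.5
grasp_force: 40.4
```

It is heavy: the force reads a steady -3.0 to -3.6 N, where the empty case would read about -0.9 N. I'll carry it over the stack to the pad, about 8 mm off centre to keep the hand away from the stack's corner.

Request:
send_rows(deltas="0 0 0.5 0 0 0; 0 0 0.9 0 0 0; 0 0 1 0 0 0; 0 0 1 0 0 0; 0 0 0.8 0 0 0")

```text
time_s: 16.32
position: [530.9, -349.1, 172.7]
orientation: [[0.342, 0.94, 0.002], [0.94, -0.342, -0.001], [-0.0, 0.003, -1.0]]
force: [0.6, -1.2, -2.4]
opening: 37.2
grasp_force: 40.9
```

Request:
send_rows(deltas="0 0.3 0.4 0 0 0; -0.1 0.7 0.1 0 0 0; -0.14 1 0 0 0 0; -0.14 1 0 0 0 0; -0.14 1 0 0 0 0")

```text
time_s: 16.73
position: [513.7, -226.8, 184.2]
orientation: [[0.342, 0.94, -0.0], [0.94, -0.342, 0.0], [0.0, -0.001, -1.0]]
force: [0.6, 0.0, -2.8]
opening: 37.4
grasp_force: 41.0
```

Request:
send_rows(deltas="-0.14 1 0 0 0 0; -0.14 1 0 0 0 0; -0.14 1 0 0 0 0; -0.14 1 0 0 0 0; -0.14 1 0 0 0 0")

```text
time_s: 17.15
position: [492.4, -76.8, 184.2]
orientation: [[0.342, 0.94, -0.001], [0.94, -0.342, -0.0], [-0.0, -0.0, -1.0]]
force: [0.1, 0.1, -3.4]
opening: 37.6
grasp_force: 41.0
```

Request:
send_rows(deltas="-0.14 0.9 0 0 0 0; -0.147 0.6 0 0 0 0; -0.1 0.3 0 0 0 0; 0 0 0 0 0 0; 0 0 0 0 0 0")

```text
time_s: 17.57
position: [481.8, -25.5, 184.2]
orientation: [[0.342, 0.94, -0.0], [0.94, -0.342, -0.001], [-0.001, 0.0, -1.0]]
force: [0.2, -0.7, -2.3]
opening: 37.1
grasp_force: 41.0
```

```bash
python3 - <<'E'
from h import *
P=arm.get_image("side"); o=arm.observe(); print(o["time_s"],o["position"],o["opening"],o["force"])
w=cloud(P);fit(w,(576,-160),70,"s mid")
E
```

```text
17.6167 [482.01908988 -26.34301118 184.09069741] 37.55525855743474 [ 0.53024595  0.0633562  -3.03642438]
s mid rim 229 ((576.774658203125, -160.98574829101562), (134.5339813232422, 150.2069549560547), 70.5286636352539)
  rail n 208 Y0 -2.5 dyaw -0.32deg [-8.35927333  5.62332243] Xspan [-64.30613514  63.02315383] z 136.6541355220425 ymid-> [ 575.13555464 -162.37504411]
```

Request:
send_rows(deltas="0 0 -0.6 0 0 0; 0 0 -0.9 0 0 0; 0 0 -1 0 0 0; 0 0 -1 0 0 0; 0 0 -0.7 0 0 0")

```text
time_s: 18.03
position: [481.2, -27.1, 55.8]
orientation: [[0.345, 0.939, -0.002], [0.939, -0.345, -0.001], [-0.002, -0.002, -1.0]]
force: [-0.5, -0.9, -3.1]
opening: 37.5
grasp_force: 41.0
```

Request:
send_rows(deltas="0 0 -0.4 0 0 0; 0 0 -0.25 0 0 0; 0 0 -0.15 0 0 0; 0 0 0 0 0 0; 0 0 0 0 0 0")

```text
time_s: 18.45
position: [482.8, -25.1, 34.9]
orientation: [[0.343, 0.939, 0.002], [0.939, -0.343, -0.0], [0.0, 0.002, -1.0]]
force: [-0.4, 0.1, -3.6]
opening: 37.5
grasp_force: 41.0
```

Request:
send_rows(deltas="0 0 -0.08 0 0 0; 0 0 -0.06 0 0 0; 0 0 0 0 0 0; 0 0 0 0 0 0")

```text
time_s: 18.78
position: [482.1, -24.9, 30.1]
orientation: [[0.342, 0.94, 0.0], [0.94, -0.342, -0.0], [0.0, 0.0, -1.0]]
force: [0.2, 0.0, -3.4]
opening: 37.7
grasp_force: 41.0
```

Request:
send_rows(deltas="0 0 -0.03 0 0 0; 0 0 -0.02 0 0 0; 0 0 0 0 0 0; 0 0 0 0 0 0")

```text
time_s: 19.12
position: [482.4, -24.7, 29.7]
orientation: [[0.342, 0.94, 0.001], [0.94, -0.342, -0.001], [-0.0, 0.001, -1.0]]
force: [-3.7, 0.4, 14.5]
opening: 37.5
grasp_force: 42.7
```

Request:
send_rows(deltas="0 0 0.03 0 0 0; 0 0 0 0 0 0; 0 0 0 0 0 0; 0 0 0 0 0 0; 0 0 0 0 0 0", claw=-0.15)

```text
time_s: 19.53
position: [482.0, -24.9, 29.2]
orientation: [[0.342, 0.94, 0.0], [0.94, -0.342, 0.0], [0.0, 0.0, -1.0]]
force: [0.3, -0.3, 0.3]
opening: 49.1
grasp_force: 0.0
```

Request:
send_rows(deltas="0 0 0.3 0 0 0; 0 0 0.7 0 0 0; 0 0 1 0 0 0; 0 0 1 0 0 0; 0 0 1 0 0 0")

```text
time_s: 19.95
position: [481.5, -24.7, 151.0]
orientation: [[0.342, 0.94, -0.001], [0.94, -0.342, 0.0], [-0.0, -0.001, -1.0]]
force: [0.9, 0.2, -0.4]
opening: 48.9
grasp_force: 0.0
```

Request:
send_rows(deltas="0 0 1 0 0 0; 0 0 0.5 0 0 0; 0 0 0 0 0 0; 0 0 0 0 0 0")

```text
time_s: 20.28
position: [482.3, -25.0, 195.2]
orientation: [[0.343, 0.94, 0.002], [0.94, -0.343, -0.001], [0.0, 0.002, -1.0]]
force: [-1.0, -0.6, -0.2]
opening: 49.3
grasp_force: 0.0
```

```bash
python3 - <<'E'
from h import *
P=arm.get_image("side"); o=arm.observe(); print(o["time_s"],o["position"],o["opening"],o["force"])
w=cloud(P);fit(w,(576,-160),70,"s mid")
m=(np.hypot(w[...,0]-482,w[...,1]+25)<35)&(w[...,2]>58)&(w[...,2]<80); print(m.sum(),cv2.minEnclosingCircle(w[m][:,:2].astype(np.float32)),np.median(w[m][:,2]))
cv2.imwrite("pics/s4.png",cv2.resize(P["pixels"][100:340,200:460],(650,600)))
E
```

```text
20.3333 [481.52109775 -25.08393976 194.14277631] 49.18676238631621 [-0.15457866 -0.064097   -0.43751919]
s mid rim 233 ((576.7239990234375, -160.30259704589844), (134.5737762451172, 149.8375244140625), 69.99092102050781)
  rail n 207 Y0 -2.4 dyaw -0.37deg [-7.53247849  5.5166788 ] Xspan [-64.29087236  63.03181849] z 136.57430636639094 ymid-> [ 575.17436023 -162.26842663]
116 ((482.6943359375, -26.308338165283203), 19.36355209350586) 65.8218565736779
```

View pics/s4.png

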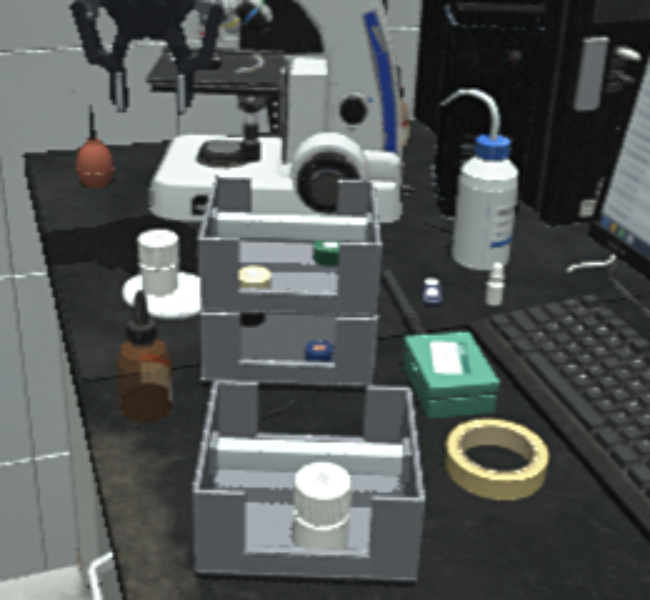

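The full case stands upright on the pad at (158,262) px, measured at (482,-26). The aside trays are nested, and the other case is in the bottom tray at (322,505). I'll go back to the middle tray.

Request:
send_rows(deltas="0.525 -0.747 0 0 0 -0.935; 0.525 -0.747 0 0 0 -0.935; 0.525 -0.747 0 0 0 -0.935; 0.525 -0.747 0 0 0 -0.935; 0.525 -0.746 0 0 0 -0.935", claw=0, squeeze=60)

```text
time_s: 20.75
position: [560.1, -137.9, 192.5]
orientation: [[0.793, 0.609, -0.003], [0.609, -0.793, 0.0], [-0.002, -0.002, -1.0]]
force: [0.0, -0.8, -0.0]
opening: 42.5
grasp_force: 0.0
```

Request:
send_rows(deltas="0.525 -0.746 0 0 0 -0.935; 0 0 0 0 0 -0.935; 0 0 0 0 0 -0.935; 0 0 0 0 0 -0.935; 0 0 0 0 0 -0.935")

```text
time_s: 21.17
position: [575.3, -159.1, 192.2]
orientation: [[0.996, 0.094, -0.004], [0.094, -0.996, 0.001], [-0.004, -0.001, -1.0]]
force: [-0.5, -0.3, 0.6]
opening: 42.7
grasp_force: 0.0
```

Request:
send_rows(deltas="0 0 0 0 0 -0.935; 0 0 0 0 0 -0.935; 0 0 0 0 0 -0.935; 0 0 0 0 0 -0.935; 0 0 0 0 0 0")

```text
time_s: 21.58
position: [575.4, -158.9, 192.5]
orientation: [[0.938, -0.346, -0.003], [-0.346, -0.938, 0.0], [-0.003, 0.001, -1.0]]
force: [-0.2, 0.0, 0.4]
opening: 42.5
grasp_force: 0.0
```

Request:
send_rows(deltas="0 0 0 0 0 0; 0 0 0 0 0 0")

```text
time_s: 21.75
position: [575.9, -159.1, 193.3]
orientation: [[0.941, -0.339, -0.002], [-0.339, -0.941, 0.0], [-0.002, 0.0, -1.0]]
force: [-0.0, -0.0, 0.2]
opening: 42.6
grasp_force: 0.0
```

Request:
send_rows(deltas="0 0 -0.8 0 0 0; 0 0 -0.9 0 0 0; 0 0 -0.8 0 0 0; 0 0 -0.323 0 0 0; 0 0 0 0 0 0")

```text
time_s: 22.17
position: [574.4, -158.9, 107.0]
orientation: [[0.94, -0.341, -0.005], [-0.341, -0.94, 0.001], [-0.005, 0.001, -1.0]]
force: [0.2, -0.3, -0.3]
opening: 42.3
grasp_force: 0.0
```

Request:
send_rows(deltas="0 0 0 0 0 0; 0 0 0 0 0 0; 0 0 0 0 0 0; 0 0 0 0 0 0; 0 0 0 0 0 0", claw=1)

```text
time_s: 22.58
position: [577.6, -159.8, 111.3]
orientation: [[0.94, -0.342, 0.003], [-0.342, -0.94, -0.001], [0.003, -0.0, -1.0]]
force: [-0.3, -2.0, 6.9]
opening: 13.0
grasp_force: 60.0
```

Request:
send_rows(deltas="0 0 0.1 0 0 0; 0 0 0.2 0 0 0; 0 0 0.4 0 0 0; 0 0 0.8 0 0 0; 0 0 0 0 0 0")

```text
time_s: 23.0
position: [579.0, -159.8, 159.0]
orientation: [[0.94, -0.342, 0.006], [-0.342, -0.94, -0.001], [0.006, -0.001, -1.0]]
force: [0.7, 0.2, -2.4]
opening: 13.4
grasp_force: 58.7
```

Request:
send_rows(deltas="0 0 0 0 0 0; 0 0 0 0 0 0")

```text
time_s: 23.17
position: [576.0, -159.2, 154.3]
orientation: [[0.94, -0.342, -0.001], [-0.342, -0.94, 0.0], [-0.001, 0.0, -1.0]]
force: [-0.0, 0.8, -3.1]
opening: 12.9
grasp_force: 58.7
```

```bash
python3 - <<'E'
from h import *
w=cloud(arm.get_image("side")); o=arm.observe(); print(o["time_s"],o["position"],o["opening"],o["force"])
fit(w,(576,-160),o["position"][2]-39.5,"s mid");fit(w,(576,-160),0,"s top"); fit(w,(518,-383),-2,"s bot")
E
```

```text
23.2167 [ 575.66901099 -159.08148266  153.80687739] 12.810424356618048 [-0.37987299 -0.69879925 -3.42477911]
s mid rim 231 ((575.5750732421875, -159.4491424560547), (132.71348571777344, 149.35488891601562), 69.96681213378906)
  rail n 171 Y0 -4.2 dyaw -0.28deg [-19.12557529   5.80322494] Xspan [-62.13252829  63.20463125] z 180.0513899598098 ymid-> [ 574.58038489 -163.90036046]
s top rim 129 ((568.7379150390625, -184.45437622070312), (86.20012664794922, 150.0222625732422), 68.94734954833984)
  rail n 215 Y0 -3.6 dyaw -0.21deg [-9.63854539  4.54663636] Xspan [-64.06023432  64.52123623] z 66.70073108011564 ymid-> [ 574.75553865 -163.41912947]
s bot rim 480 ((519.2131958007812, -384.503173828125), (132.1786651611328, 149.97140502929688), 70.08065032958984)
  rail n 452 Y0 -3.2 dyaw -0.15deg [-8.63076801  5.49736227] Xspan [-64.17368257  63.41106568] z 65.52440379299645 ymid-> [ 516.90997306 -385.99482439]
```

Request:
send_rows(deltas="-0.1 -0.45 0 0 0 0; -0.22 -0.85 0 0 0 0; -0.26 -1 0 0 0 0; -0.26 -1 0 0 0 0; -0.26 -1 0 0 0 0")

```text
time_s: 23.63
position: [541.9, -290.5, 153.7]
orientation: [[0.94, -0.342, -0.002], [-0.342, -0.94, 0.0], [-0.002, 0.001, -1.0]]
force: [0.6, -0.1, -3.0]
opening: 13.1
grasp_force: 58.7
```

Request:
send_rows(deltas="-0.26 -1 0 0 0 0; -0.26 -1 0 0 0 0; -0.2 -0.7 0 0 0 0; -0.1 -0.37 0 0 0 0; -0.01 -0.1 0 0 0 0")

```text
time_s: 24.05
position: [516.0, -386.8, 153.7]
orientation: [[0.938, -0.347, -0.002], [-0.347, -0.938, -0.001], [-0.002, 0.002, -1.0]]
force: [-0.7, 1.1, -3.2]
opening: 12.8
grasp_force: 58.7
```

Request:
send_rows(deltas="0 0 -0.4 0 0 0; 0 0 -0.5 0 0 0; 0 0 -0.25 0 0 0; 0 0 0 0 0 0; 0 0 0 0 0 0")

```text
time_s: 24.47
position: [518.9, -381.6, 119.3]
orientation: [[0.94, -0.34, -0.001], [-0.34, -0.94, 0.002], [-0.002, -0.001, -1.0]]
force: [0.8, -0.2, -2.9]
opening: 13.3
grasp_force: 58.8
```

```bash
python3 - <<'E'
from h import *
S=arm.get_image("side"); w=cloud(S); o=arm.observe(); print(o["time_s"],o["position"],o["force"],np.round(o["orientation"],3).tolist())
fit(w,(518,-383),o["position"][2]-39.5,"s mid")
a=np.radians(-20); ex=np.array([np.cos(a),np.sin(a)]); ey=np.array([-ex[1],ex[0]])
d=w[...,:2]-np.array([518,-383]); X=d@ex; Y=d@ey; Z=w[...,2]
for nm,z0 in(("mid",o["position"][2]-39.5),("bot",-2)):
    k=(Z>z0+40)&(Z<z0+66)&(abs(X)<90)&(Y<-45)&(Y>-85); print(nm,k.sum(),np.percentile(Y[k],[5,25,50]),np.percentile(X[k],[1,99]))
cv2.imwrite("pics/s5.png",cv2.resize(S["pixels"][160:340,220:430],(700,600)))
E
```

```text
24.5167 [ 519.27159927 -382.31133202  120.15292424] [-0.25840423  0.14348549 -3.66828768] [[0.94, -0.341, 0.0], [-0.341, -0.94, 0.0], [0.0, -0.001, -1.0]]
s mid rim 321 ((518.2431030273438, -381.6220703125), (132.21737670898438, 149.9979705810547), 70.49012756347656)
  rail n 229 Y0 -2.9 dyaw -0.26deg [-18.57665246   6.72743683] Xspan [-63.07559531  64.45288052] z 145.45819481271855 ymid-> [ 517.00627883 -385.73022646]
mid 593 [-63.9381171  -62.99805441 -62.4688157 ] [-73.91118198  73.58757773]
bot 748 [-66.3655505  -65.4919341  -64.73401094] [-71.79987635  75.28715046]
```

View pics/s5.png

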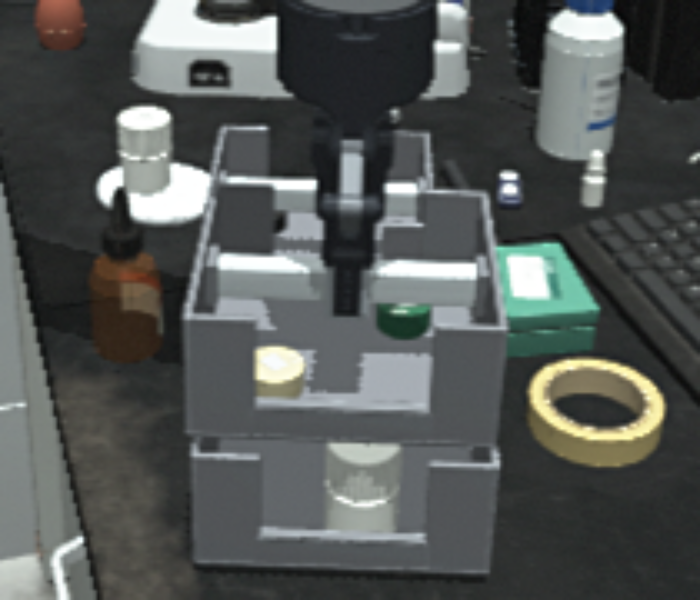

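The side view shows the middle tray held just above the bottom tray, with the walls nearly in line (edges at 190/500 px against 195/495 px). The wall fit asks for about +1.5 mm in own x and -1 mm in own y.

Request:
send_rows(deltas="0.035 -0.05 -0.05 0 0 0; 0 0 0 0 0 0; 0 0 -0.15 0 0 0; 0 0 -0.1 0 0 0; 0 0 0 0 0 0")

```text
time_s: 24.93
position: [519.5, -384.9, 110.6]
orientation: [[0.94, -0.342, -0.0], [-0.342, -0.94, 0.0], [-0.0, -0.0, -1.0]]
force: [-0.1, -0.1, -2.7]
opening: 12.7
grasp_force: 58.8
```

Request:
send_rows(deltas="0 0 -0.07 0 0 0; 0 0 -0.04 0 0 0; 0 0 0 0 0 0; 0 0 0 0 0 0")

```text
time_s: 25.27
position: [519.9, -384.9, 110.0]
orientation: [[0.94, -0.342, 0.0], [-0.342, -0.94, -0.0], [0.0, 0.0, -1.0]]
force: [-5.2, 4.1, 13.9]
opening: 13.0
grasp_force: 61.1
```

Request:
send_rows(deltas="-0.04 0.025 0 0 0 0; 0 0 0 0 0 0; 0 0 0 0 0 0")

```text
time_s: 25.52
position: [519.8, -384.8, 110.1]
orientation: [[0.94, -0.342, 0.003], [-0.342, -0.94, -0.002], [0.003, 0.001, -1.0]]
force: [-1.2, 2.2, 9.8]
opening: 12.9
grasp_force: 60.6
```

```bash
python3 - <<'E'
from h import *
w=cloud(arm.get_image("side")); o=arm.observe(); print(o["time_s"],o["position"],o["force"])
fit(w,(518,-383),68,"s mid")
a=np.radians(-20); ex=np.array([np.cos(a),np.sin(a)]); ey=np.array([-ex[1],ex[0]])
d=w[...,:2]-np.array([518,-383]); X=d@ex; Y=d@ey; Z=w[...,2]
for nm,z0 in(("mid",68),("bot",-2)):
    k=(Z>z0+30)&(Z<z0+66)&(abs(X)<90)&(Y<-45)&(Y>-85); print(nm,k.sum(),np.percentile(Y[k],[5,25,50]),np.percentile(X[k],[1,99]))
k=(Z>139)&(Z<152)&(abs(X)<90)&(Y<-50)&(Y>-85); print(np.percentile(Z[k],[50,80,95]))
E
```

```text
25.5667 [ 519.85868698 -384.79680931  110.07824059] [-1.48886528  2.57976706 10.00655471]
s mid rim 538 ((519.251220703125, -384.5500793457031), (132.79209899902344, 149.95327758789062), 69.90599060058594)
  rail n 393 Y0 -4.2 dyaw -0.22deg [-15.54192539   4.27260177] Xspan [-63.88298714  63.60399972] z 135.60015152704796 ymid-> [ 516.5739538  -386.91802974]
mid 802 [-66.5989894  -65.79078143 -65.23025821] [-72.17373782  75.71239976]
bot 1022 [-66.50861179 -65.56263718 -64.63847476] [-71.99103123  75.26251224]
[143.21672925 144.7402474  145.45882044]
```

The middle tray is nested: wall faces agree to 0.3 mm and the rail height is as before. I'll release it and fetch the top tray.

Request:
send_rows(deltas="0 0 0.03 0 0 0; 0 0 0 0 0 0; 0 0 0 0 0 0; 0 0 0.4 0 0 0; 0 0 0.7 0 0 0", claw=0)

```text
time_s: 25.98
position: [516.8, -383.1, 140.1]
orientation: [[0.94, -0.342, -0.004], [-0.342, -0.94, 0.003], [-0.005, -0.001, -1.0]]
force: [-1.0, 0.6, 1.1]
opening: 42.7
grasp_force: 0.0
```

Request:
send_rows(deltas="0 0 0.8 0 0 0; 0.22 0.85 0 0 0 0; 0.26 1 0 0 0 0; 0.26 1 0 0 0 0; 0.26 1 0 0 0 0")

```text
time_s: 26.4
position: [548.8, -267.7, 166.7]
orientation: [[0.939, -0.343, 0.001], [-0.343, -0.939, -0.0], [0.001, 0.0, -1.0]]
force: [1.1, -0.0, 0.6]
opening: 42.7
grasp_force: 0.0
```

Request:
send_rows(deltas="0.26 1 0 0 0 0; 0.26 1 0 0 0 0; 0.26 1 0 0 0 0; 0.137 0.615 0 0 0 0; 0 0 0 0 0 0")

```text
time_s: 26.82
position: [577.7, -153.7, 166.6]
orientation: [[0.942, -0.335, 0.001], [-0.335, -0.942, 0.003], [0.0, -0.004, -1.0]]
force: [-0.5, 1.5, 0.3]
opening: 42.7
grasp_force: 0.0
```

Request:
send_rows(deltas="0 0 -0.9 0 0 0; 0 0 -1 0 0 0; 0 0 -1 0 0 0; 0 0 -0.8 0 0 0; 0 0 -0.45 0 0 0")

```text
time_s: 27.23
position: [574.2, -160.7, 39.0]
orientation: [[0.939, -0.343, -0.003], [-0.343, -0.939, 0.0], [-0.003, 0.001, -1.0]]
force: [-0.8, 0.1, 0.7]
opening: 43.0
grasp_force: 0.0
```

Request:
send_rows(deltas="0 0 -0.05 0 0 0; 0 0 0 0 0 0; 0 0 0 0 0 0")

```text
time_s: 27.48
position: [577.1, -160.8, 41.2]
orientation: [[0.939, -0.343, 0.002], [-0.343, -0.939, -0.001], [0.002, -0.0, -1.0]]
force: [0.2, 0.2, 0.8]
opening: 42.6
grasp_force: 0.0
```

Request:
send_rows(deltas="0 0 0 0 0 0; 0 0 0 0 0 0; 0 0 0 0 0 0; 0 0 0 0 0 0; 0 0 0 0 0 0", claw=1)

```text
time_s: 27.9
position: [577.0, -160.5, 41.3]
orientation: [[0.939, -0.343, 0.002], [-0.343, -0.939, -0.0], [0.002, -0.0, -1.0]]
force: [-0.6, -0.2, 5.8]
opening: 13.3
grasp_force: 58.4
```

Request:
send_rows(deltas="0 0 0.15 0 0 0; 0 0 0.4 0 0 0; 0 0 0.8 0 0 0; 0 0 1 0 0 0; 0 0 1 0 0 0")

```text
time_s: 28.32
position: [575.0, -160.0, 141.5]
orientation: [[0.94, -0.342, -0.002], [-0.342, -0.94, 0.0], [-0.002, 0.0, -1.0]]
force: [-0.0, 0.6, -3.3]
opening: 13.0
grasp_force: 58.7
```

Request:
send_rows(deltas="0 0 1 0 0 0; 0 0 0.8 0 0 0; 0 0 0.35 0 0 0; 0 0 0 0 0 0; 0 0 0 0 0 0")

```text
time_s: 28.73
position: [575.4, -160.1, 204.4]
orientation: [[0.94, -0.342, -0.0], [-0.342, -0.94, 0.0], [-0.0, 0.0, -1.0]]
force: [0.0, 0.6, -3.8]
opening: 12.9
grasp_force: 58.7
```

Request:
send_rows(deltas="-0.1 -0.45 0 0 0 0; -0.22 -0.85 0 0 0 0; -0.26 -1 0 0 0 0; -0.26 -1 0 0 0 0; -0.26 -1 0 0 0 0")

```text
time_s: 29.15
position: [540.7, -291.0, 202.4]
orientation: [[0.94, -0.342, -0.004], [-0.342, -0.94, 0.001], [-0.004, 0.0, -1.0]]
force: [-0.1, -0.2, -3.6]
opening: 13.1
grasp_force: 58.7
```

Request:
send_rows(deltas="-0.26 -1 0 0 0 0; -0.26 -1 0 0 0 0; -0.2 -0.7 0 0 0 0; -0.09 -0.37 0 0 0 0; 0 -0.1 0 0 0 0")

```text
time_s: 29.57
position: [515.7, -387.3, 202.7]
orientation: [[0.938, -0.347, -0.004], [-0.347, -0.938, 0.0], [-0.003, 0.001, -1.0]]
force: [-0.4, 0.0, -2.7]
opening: 12.8
grasp_force: 58.7
```

Request:
send_rows(deltas="0 0 0 0 0 0; 0 0 0 0 0 0; 0 0 0 0 0 0; 0 0 0 0 0 0; 0 0 0 0 0 0")

```text
time_s: 29.98
position: [519.3, -383.0, 204.8]
orientation: [[0.94, -0.34, 0.0], [-0.34, -0.94, 0.0], [0.0, -0.001, -1.0]]
force: [-0.5, 0.1, -2.9]
opening: 13.4
grasp_force: 58.7
```

```bash
cat >> h.py <<'E'
def cmp(zs,c=(518,-383)):
    S=arm.get_image("side"); w=cloud(S); o=arm.observe(); print(o["time_s"],o["position"],o["force"],o["opening"])
    a=np.radians(-20); ex=np.array([np.cos(a),np.sin(a)]); ey=np.array([-ex[1],ex[0]])
    d=w[...,:2]-np.array(c); X=d@ex; Y=d@ey; Z=w[...,2]
    print("tcp own",(o["position"][:2]-np.array(c))@ex,(o["position"][:2]-np.array(c))@ey)
    for z0 in zs:
        if z0 is None: z0=o["position"][2]-41
        k=(Z>z0+35)&(Z<z0+66)&(abs(X)<90)&(Y<-45)&(Y>-85); print(z0,k.sum(),np.percentile(Y[k],[5,25,50]),np.percentile(X[k],[1,99]))
    return S,w
E
python3 - <<'E'
from h import *
S,w=cmp([None,68,-2]); fit(w,(518,-383),68,"mid")
E
```

```text
30.0333 [ 519.09988175 -383.34438299  204.81287397] [ 0.09416266  0.48404003 -2.94005829] 13.018503554032511
tcp own 1.1513366866142136 0.052567558510202735
163.81287396731182 850 [-65.07493608 -64.18873828 -63.63444694] [-72.67775088  75.82035512]
68 693 [-66.68708709 -65.81957019 -65.21141631] [-72.12861408  75.75158292]
-2 874 [-66.5348829  -65.48540611 -64.75055264] [-71.87429608  75.53469096]
mid rim 245 ((503.7566833496094, -426.9163818359375), (42.699134826660156, 149.78753662109375), 70.07573699951172)
  rail n 38 Y0 -7.8 dyaw -0.03deg [-9.21357928 -6.39589034] Xspan [-56.29874254  57.10222781] z 132.48097976348149 ymid-> [ 515.33163622 -390.33126924]
```

Request:
send_rows(deltas="0.01 0 -0.3 0 0 0; 0 0 -0.25 0 0 0; 0 0 -0.12 0 0 0; 0 0 -0.06 0 0 0; 0 0 0 0 0 0")

```text
time_s: 30.45
position: [518.4, -384.0, 181.8]
orientation: [[0.94, -0.342, -0.001], [-0.342, -0.94, 0.001], [-0.002, -0.0, -1.0]]
force: [0.3, -0.3, -2.4]
opening: 12.8
grasp_force: 58.7
```

Request:
send_rows(deltas="0 0 -0.06 0 0 0; 0 0 -0.04 0 0 0; 0 0 0 0 0 0; 0 0 0 0 0 0")

```text
time_s: 30.78
position: [519.2, -384.4, 180.5]
orientation: [[0.94, -0.342, 0.001], [-0.342, -0.94, -0.001], [0.001, 0.0, -1.0]]
force: [-0.7, 1.3, 1.9]
opening: 12.7
grasp_force: 59.3
```

```bash
python3 - <<'E'
from h import *
S,w=cmp([138,68,-2]); fit(w,(518,-383),138,"top")
E
```

```text
30.8333 [ 519.2291058  -384.45704735  180.46247553] [-0.83759206  1.41709455  1.39134365] 13.137533659271309
tcp own 1.653321196582511 -0.9487976948138896
138 817 [-66.55069782 -65.64105998 -65.08028069] [-71.8544362   76.11379396]
68 691 [-66.64087442 -65.89163934 -65.24616759] [-72.11488262  75.72393882]
-2 872 [-66.59205637 -65.55456256 -64.63207343] [-71.87685697  75.36610876]
top rim 569 ((519.562744140625, -385.0267333984375), (131.89584350585938, 149.6226348876953), 69.97977447509766)
  rail n 416 Y0 -4.9 dyaw 0.00deg [-18.81274551   3.75017791] Xspan [-64.07157124  63.54636483] z 205.90696511243337 ymid-> [ 516.31603846 -387.62664631]
```

Contact is light, the walls line up within 0.5 mm and the rail height is 205.9, so the top tray is nested. I'll release it and back away.

Request:
send_rows(deltas="0 0 -0.02 0 0 0; 0 0 0 0 0 0; 0 0 0 0 0 0; 0 0 0 0 0 0; 0 0 0 0 0 0", claw=0)

```text
time_s: 31.25
position: [519.0, -384.4, 179.2]
orientation: [[0.94, -0.342, 0.0], [-0.342, -0.94, -0.0], [0.0, 0.0, -1.0]]
force: [0.6, -0.2, -0.0]
opening: 42.5
grasp_force: 0.0
```

Request:
send_rows(deltas="0 0 0.3 0 0 0; 0 0 0.7 0 0 0; 0 0 1 0 0 0; 0 0 1 0 0 0; 0 0 1 0 0 0")

```text
time_s: 31.67
position: [518.8, -384.2, 301.3]
orientation: [[0.94, -0.342, 0.0], [-0.342, -0.94, -0.0], [0.0, 0.0, -1.0]]
force: [0.8, -1.0, -0.1]
opening: 42.7
grasp_force: 0.0
```

Request:
send_rows(deltas="0 0.9 0 0 0 0; 0 1 0 0 0 0; 0 1 0 0 0 0; 0 1 0 0 0 0; 0 0.8 0 0 0 0")

```text
time_s: 32.08
position: [519.1, -240.8, 300.2]
orientation: [[0.94, -0.341, 0.001], [-0.341, -0.94, 0.0], [0.001, -0.001, -1.0]]
force: [0.7, 0.1, -0.1]
opening: 42.7
grasp_force: 0.0
```

Request:
send_rows(deltas="0 0 0 0 0 0; 0 0 0 0 0 0; 0 0 0 0 0 0; 0 0 0 0 0 0; 0 0 0 0 0 0")

```text
time_s: 32.5
position: [518.7, -244.7, 299.3]
orientation: [[0.939, -0.344, -0.0], [-0.344, -0.939, -0.0], [0.0, 0.0, -1.0]]
force: [-0.5, -0.0, -0.9]
opening: 42.6
grasp_force: 0.0
```

```bash
python3 - <<'E'
from h import *
S,w=cmp([138,68,-2]); fit(w,(518,-383),138,"top")
t=arm.get_image("top"); fit(cloud(t),(518,-383),138,"t top")
m=(np.hypot(w[...,0]-482,w[...,1]+25)<35)&(w[...,2]>58)&(w[...,2]<80); print(m.sum(),cv2.minEnclosingCircle(w[m][:,:2].astype(np.float32)),np.median(w[m][:,2]))
cv2.imwrite("pics/s6.png",cv2.resize(S["pixels"][100:340,200:460],(650,600)))
E
```

```text
32.55 [ 518.69373343 -244.47909557  299.16890811] [-0.26715737  0.23346394 -0.29869012] 42.957897857923655
tcp own -46.72504340278503 130.4043425195109
138 812 [-66.44689226 -65.50243673 -64.95097832] [-72.02173425  76.11664513]
68 690 [-66.57984256 -65.7891767  -65.20306489] [-72.11739022  75.62227162]
-2 864 [-66.53040771 -65.44340914 -64.64250853] [-71.95169789  75.45031703]
top rim 505 ((519.5194091796875, -384.700927734375), (131.52957153320312, 149.8507537841797), 69.9460678100586)
  rail n 445 Y0 -3.3 dyaw 0.17deg [-8.01599017  4.30020742] Xspan [-64.17316113  63.22744723] z 205.46469736211708 ymid-> [ 516.88375928 -386.06684618]
t top rim 223 ((504.9783630371094, -420.9883117675781), (53.6439323425293, 150.57249450683594), 71.27601623535156)
117 ((482.3428955078125, -23.911170959472656), 20.86332130432129) 65.74045938373501
```

View pics/s6.png

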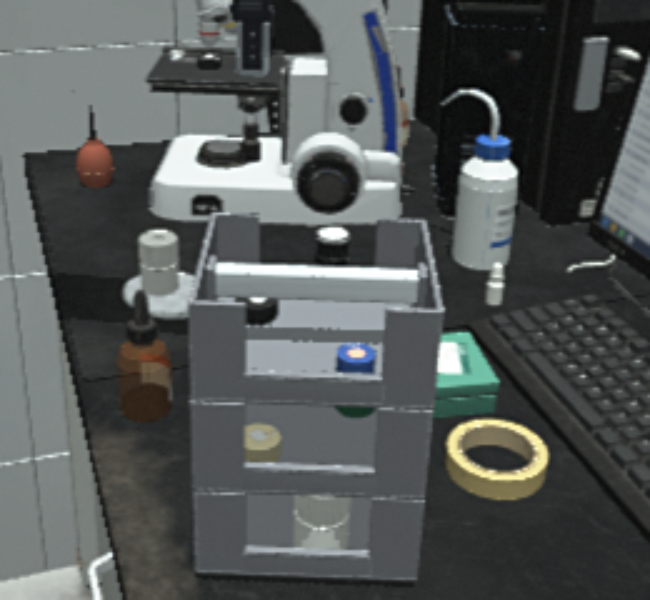

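The stack at (318,400) px is square, with the mounts in their own trays. The empty case stands in the bottom tray at (322,520) and the full one on the pad at (158,262). Nothing else on the bench has moved, so I'll hand in.

```bash
python3 -c "
from cell import arm
print(arm.job_done())"
```

```text
the job is handed in; nothing more can be done
None
```

The job is handed in, no verdict came back: the heavy case stands upright on the pad about 8 mm off centre (after a lift of about 3 N; I did not lift the other case), the empty one is upright in its tray, and the trays are nested squarely in their old order with their own mounts.

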